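# Stand the spare-screw vial beside the aviator frame

## Task

The aviator frame on the blue enamel tray is waiting for its screws. Pluck the long square vial with the round cap out of its pocket in the walnut pocket tray and lay it down on the cork pad, letting go of it; then take it again another way, so that you can stand it upright, cap up, on a free part of the enamel tray beside the frame. Leave the frame and everything else on the counter where it is.

Things in the scene. Friction and masses are not known exactly. Their poses are not given: they have to be found in the camera images.
- long_vial: The vial to move: plain aluminium, rigid, 60 to 130 g; 28 x 28 mm square body 80 mm long, then a round screw cap 20 mm in diameter and 18 mm long, 98 mm overall. Origin on its long axis, 49 mm from either end; x runs along it towards the cap. It starts lying in one of the three pockets, cap roughly away from the robot (tray +x), origin 20 mm above the counter, top 6 mm above the tray's top.
- vial_cap_end (a point): Centre of the outer face of the vial's cap.
- vial_base_end (a point): Centre of the vial's flat 28 mm square base, on which it stands.
- pocket_tray: Fixed walnut tray, 134 (x) by 196 (y) mm, 28 mm high, origin at the centre of its underside. Three pockets along its x, centred at y = -62, 0, +62 mm, each 102 x 31 mm, floor 6 mm above the counter. Which part lies in which pocket varies; this tray and the enamel tray may be on either side.
- trough (a point): Centre of the finger trough of the pocket tray, at pocket floor height: the trough is 40 mm wide (tray x -20 to +20 mm), as deep as the pockets, and runs across the whole tray in y, so fingers can straddle the middle of each part; 34 mm are free between neighbouring parts.
- short_vial: Bystander in another pocket: same make as the long vial but only 68 mm overall (28 mm square body 50 mm long, round cap 18 mm). Origin midway along its axis, x towards the cap.
- plain_bar: Bystander in another pocket: plain aluminium bar 98 x 28 x 28 mm with no cap. Origin at its centre, x along its length.
- cork_pad: Fixed cork pad on the counter, 150 mm (x) by 130 mm (y), 6 mm thick; origin at the centre of its underside.
- enamel_tray: Fixed blue enamel tray, 180 mm (x) by 210 mm (y), flat floor 3 mm above the counter, rim 4 mm thick and 12 mm high all round; origin at the centre of its underside. The half on its -x side is free, the aviator frame lies on the +x half.
- aviator: Bystander: folded havana acetate aviator frame lying flat on the enamel tray, 50 mm (its x) by 138 mm (its y), 16 mm high, loose, 60 g; origin at the centre of its underside.
- heater_pin: Bystander: steel frame heater pin lying on the counter behind the trays, a 50 x 22 x 22 mm black grip with an 80 mm tapered steel pin along its +x, loose; origin on the counter under the middle of the grip.
- lens_blank: Bystander: clear glass lens blank, a disc 68 mm in diameter and 10 mm thick lying flat on the counter behind the trays, loose; origin at the centre of its underside.
Mind the look-alikes: they are no part of the job. Leave any green or pink look-alike of the long_vial alone. There is more than one size of the cork_pad; the job needs the smaller.

How it is judged (in metres and radians):
On the way:
1. the long vial lies on the cork pad, let go of and at rest (x of long_vial in the frame of cork_pad between -0.08 and 0.08 m and y of long_vial in the frame of cork_pad between -0.07 and 0.07 m and z of long_vial in the frame of cork_pad between 0.015 and 0.025 m and contact force between the fingers and long_vial below 0.05 N and linear speed of long_vial below 0.02 m/s and angle between long_vial's own x axis and vertical between 1.4 and 1.75 rad), for 0.2 s.
At the end, for the whole second after the job is handed in: The long vial stands upright (within 0.1 rad), cap up, base on the floor of the enamel tray inside its rim (origin within 78 mm in x and 93 mm in y of the tray's centre, 46 to 58 mm above the tray's underside), not touching the frame, let go of and at rest (x of long_vial in the frame of enamel_tray between -0.078 and 0.078 m and y of long_vial in the frame of enamel_tray between -0.093 and 0.093 m and z of long_vial in the frame of enamel_tray between 0.046 and 0.058 m and angle between long_vial's own x axis and vertical below 0.1 rad and linear speed of long_vial below 0.02 m/s and angular speed of long_vial below 0.1 rad/s and contact force between the fingers and long_vial below 0.05 N and contact force between long_vial and aviator below 0.05 N and z of vial_cap_end in the frame of enamel_tray above 0.09 m).
It fails at once if the aviator frame is moved more than 20 mm (distance of aviator from where it was at the start of the episode above 0.02 m).
It fails at once if the short vial is moved more than 20 mm (distance of short_vial from where it was at the start of the episode above 0.02 m).
It fails at once if the plain bar is moved more than 20 mm (distance of plain_bar from where it was at the start of the episode above 0.02 m).
It fails at once if the heater pin or the lens blank is moved more than 20 mm (distance of any of heater_pin, lens_blank from where it was at the start of the episode above 0.02 m).
It also fails if it takes over 48 s, if anything falls off the work surface, if the arm or the gripper's body presses on something with over 40 N, if the wrist force passes 120 N, or if a joint passes its speed limit or range.

## Robot

A 6-joint arm with a two-finger parallel gripper is mounted at the origin on the work surface. World frame = base frame: x ahead of the robot, y to its left, z up, the work surface at z = 0. Lengths are in mm, angles in degrees, forces in N, time in s.
With the tool pointing down it reaches from about 350 to 850 mm from the base axis. Payload 8.1 kg.
Tool frame: the origin (TCP) lies between the finger pads; the fingertips stand r.nose_length ahead of it and the grasp point (between the pads) lies 3 mm ahead of it (r.nose_length is the distance from the TCP to the fingertips, in mm); x points along the fingers, y is the direction in which the jaws open and shut, and the axes are right-handed (so a half turn about x gives the same grasp; the last joint's range is limited). The gripper opens to 85 mm and grips with 20 to 120 N. Pads are 22 mm wide; open, the fingers measure 114 mm over their backs; the gripper's body (76 mm by 85 mm) begins 54 mm behind the grasp point. The pads swing forward as they close: fully open they stand 13 mm farther back than shut.
Start: joints at [72.284, 7.471, 85.268, -0, 87.261, -4.893], TCP at [133.139, 585.046, 253.292] pointing down, gripper open.
Joint ranges: [-169.43, 169.43], [-51.17, 129.36], [1.28, 143.12], [-76.62, 256.62], [0, 156.53], [-152.29, 152.29]. Speed limits (degrees/s): [136.94, 136.94, 159.86, 180, 180, 180].

## Interface

Orientations are given as [roll, pitch, yaw] about the fixed x, y, z axes, in that order (R = Rz(yaw) Ry(pitch) Rx(roll)).
In Python, from bench import sense, optics, order, r gives the robot as it stands.
- The arm moves only by the tool carry_out, never from a script. Its argument "commands" is one flat list of numbers, 7 for each row, row after row: the shift along the tool's x, y, z in m, then the turn, a rotation vector about the tool's x, y, z in degrees, then the closure, from -1 (fully open) to 1 (shut), so that 0 is half open. A call has 1 to 12 rows; each row is the pose to reach, as a shift and turn from the pose measured when the call began, along the tool's axes at that moment; what a row does not reach only later rows make up. A row lasts 1/8 s, in which the tool goes at most 62.5 mm and 10.7 degrees, less where a joint would pass 70% of its speed; a pose out of reach is approached as far as the arm can. A call with a gripper value outside its range is refused whole. The fingers move at their own pace and stop on an object; "grip_force" is the grip in N (left out, the last holds). Time passes only in rows, so rows that repeat a pose let the fingers close. It gives the time, the measured TCP pose, the force and the opening at its end, in the units of the state.
- sense(): the state, without advancing time (a new reading comes with each control period).
- optics.snapshot(name): name is "side" or "top" or "wrist"; returns (picture, depth): 480x640x3 uint8, red, green, blue; 480x640 float32, mm along the optical axis (not along the pixel's ray), 0 where there is no reading.
- optics.calibration(name): a dict with "mtx" (3x3 intrinsics, pixels), "k1" (the pictures are not rectified: a ray, as slopes to the right and down, at radius r is drawn at 1 + k1 r^2 times it, then the intrinsics apply), "extrinsics" (4x4, takes a point from camera to world coordinates). Camera axes: x right, y up, looking along -z (the intrinsics and any distortion apply to the point x, -y, -z); pixel columns grow to the right and rows downward; lengths in mm; the calibration is good to about 2 mm. A picture is of the moment at which its call begins: read the wrist's pose just before it. calibration takes no time and is no camera call; for the wrist camera it gives the pose at the moment of the call.
- order.hand_in(): hands the job in, once; it reports no verdict.
The state is a dict: "time": time; "joint_pos": joint angles; "qd": joint speeds; "joint_efforts": joint torques, N m; "tool_pos": TCP position; "tcp_rot": TCP orientation; "ft_force": force on the tool from outside, world axes, zero at the start; "wrist_torque": the same for the moment, N m; "finger_gap": finger opening in mm.
Only numpy, scipy, OpenCV 4.12 (cv2) and the standard library are available. Lean on these libraries where they do the work, as an engineer would, in place of code of your own. Each camera call takes 0.05 s, during which the arm holds its last target. There are 200 camera calls.

## Working session

There is one attempt and no reset: what is moved stays moved. The work goes in short steps, Python scripts to look and compute and a tool call to move; the robot and the scene stay as the last step left them, time stands still between calls to the robot, and variables do not carry over. Pictures are saved under pics/ and viewed, about 8 in all and at most 12, crops included, and the job is handed in when it is done.

Besides the shell and the picture viewer there is one more tool, called after "Emit:" as name(argument=value, ...) on one line, values as JSON. carry_out: Moves the arm, as the interface text tells. Its arguments: {"type":"object","properties":{"commands":{"type":"array","items":{"type":"number"}},"grip_force":{"type":"number"}},"required":["commands"]}

```bash
mkdir -p pics; ls
cat > h.py <<'E'
import numpy as np, cv2
from bench import sense, optics, order, r
def snap(n):
    c=optics.calibration(n); p,d=optics.snapshot(n); return p,d,c
def xyz(d,c):
    M=c["mtx"];k=c["k1"]; v,u=np.mgrid[0:480,0:640].astype(float)
    a=(u-M[0][2])/M[0][0]; b=(v-M[1][2])/M[1][1]
    x,y=a.copy(),b.copy()
    for _ in range(8):
        s=1+k*(x*x+y*y); x,y=a/s,b/s
    P=np.stack([x*d,-y*d,-d,np.ones_like(d)],-1)@np.array(c["extrinsics"]).T
    return P[...,:3]
def save(p,n): cv2.imwrite("pics/"+n,cv2.cvtColor(p,cv2.COLOR_RGB2BGR))
E
python3 - <<'E'
from h import *
print(sense()); print(r.nose_length)
p,d,c=snap("top"); save(p,"top1.png"); P=xyz(d,c); np.save("top1.npy",P); np.save("top1rgb.npy",p)
print(c)
E
```

```text
pics
{'time': 0.0, 'joint_pos': array([ 7.22846189e+01,  7.51437767e+00,  8.53301815e+01, -2.05479697e-03,
        8.72625815e+01, -4.89292618e+00]), 'qd': array([-0.04731529,  0.10612856, -0.06596374,  0.09511941, -0.0089029 ,
        0.02054659]), 'joint_efforts': array([-2.03093667e-03, -5.69411051e+01, -5.00543082e+01, -4.29740203e-04,
        1.49081298e-02,  1.45456954e-05]), 'tool_pos': array([132.98800589, 584.54145033, 252.24337562]), 'tcp_rot': array([ -93.79556692,   89.89283966, -106.61792178]), 'ft_force': array([-0.27137431, -0.30737767, -0.02883366]), 'wrist_torque': array([ 0.02383863, -0.0292151 , -0.05945382]), 'finger_gap': 85.75644336486855}
22.0
{'mtx': array([[505.73149937,   0.        , 322.04955162],
       [  0.        , 505.73149937, 243.85989484],
       [  0.        ,   0.        ,   1.        ]]), 'k1': -0.025748952421681605, 'extrinsics': array([[-5.08848055e-04,  9.94582675e-01, -1.03947313e-01,
         3.51077212e+02],
       [-9.99432991e-01, -4.00535481e-03, -3.34313303e-02,
        -6.61937700e+01],
       [-3.36665678e-02,  1.03871363e-01,  9.94020776e-01,
         1.13612687e+03],
       [ 0.00000000e+00,  0.00000000e+00,  0.00000000e+00,
         1.00000000e+00]])}
```

View pics/top1.png

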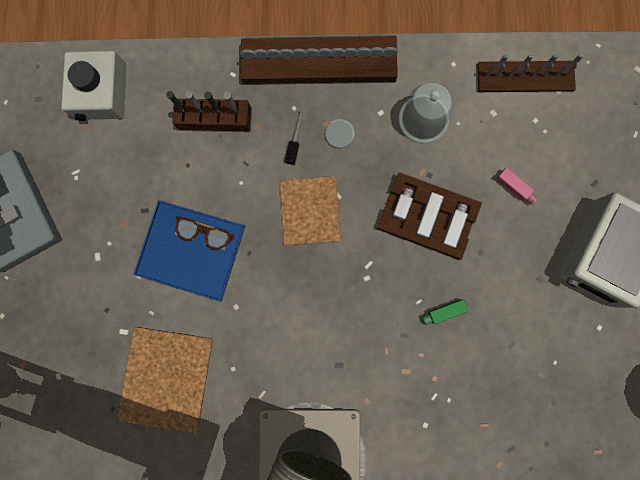

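The scene: short vial (404,203), plain bar (430,215), and long vial with its cap (456,226) in the walnut tray. The green (445,312) and pink (517,185) vials are look-alikes. The cork pads are at (310,211), which looks smaller, and (167,380), larger. I'll measure them and check with a crop.

Run:
```python
from h import *
P=np.load("top1.npy"); p=np.load("top1rgb.npy")
save(cv2.resize(p[165:265,375:495],None,fx=6,fy=6,interpolation=cv2.INTER_CUBIC),"crop1.png")
hsv=cv2.cvtColor(p,cv2.COLOR_RGB2HSV).astype(int)
def rect(n,m,box):
    u0,v0,u1,v1=box; k=np.zeros_like(m); k[v0:v1,u0:u1]=m[v0:v1,u0:u1]
    k=cv2.morphologyEx(k.astype(np.uint8),cv2.MORPH_OPEN,np.ones((3,3)))>0
    q=P[k]; print(n,k.sum(),cv2.minAreaRect(q[:,:2].astype(np.float32)),"z",np.percentile(q[:,2],[5,50,95]).round(1))
cork=(hsv[...,0]>8)&(hsv[...,0]<25)&(hsv[...,1]>100)&(hsv[...,2]>120)
rect("cork small",cork,(265,165,355,260)); rect("cork big",cork,(100,310,230,450))
blue=(hsv[...,0]>100)&(hsv[...,0]<125)&(hsv[...,1]>130); rect("enamel",blue,(120,185,260,310))
wal=(hsv[...,1]>90)&((hsv[...,0]<15)|(hsv[...,0]>170)); rect("walnut",wal,(370,165,490,265))
wh=(hsv[...,1]<60)&(hsv[...,2]>140)
rect("short",wh,(390,185,418,225)); rect("bar",wh,(412,190,445,240)); rect("long",wh,(444,200,472,252))
rect("frame",(hsv[...,0]<20)&(hsv[...,1]>80),(165,205,243,260))
```

```text
cork small 3579 ((484.34515380859375, -4.01904296875), (274.624755859375, 129.55857849121094), 4.034730434417725) z [1.5 5.1 8.8]
cork big 5831 ((208.28277587890625, 169.6759490966797), (211.28977966308594, 509.3680114746094), 8.661465644836426) z [ 4.3  7.7 11.3]
enamel 6114 ((420.61566162109375, 154.25518798828125), (462.2651672363281, 178.2710723876953), 73.31730651855469) z [-1.3  2.5 10.4]
walnut 3135 ((462.898681640625, -232.83206176757812), (204.37217712402344, 345.4292297363281), 64.473876953125) z [ 3.6 26.4 30.5]
short 285 ((460.05908203125, -152.59532165527344), (33.709739685058594, 276.1028137207031), 58.55324172973633) z [27.1 32.9 37. ]
bar 532 ((448.84515380859375, -192.651611328125), (56.53663635253906, 314.64935302734375), 47.89487075805664) z [29.7 33.3 36.5]
long 443 ((424.7199401855469, -218.3098907470703), (61.466556549072266, 332.3735656738281), 36.31009292602539) z [29.5 33.3 36.5]
frame 132 ((447.6547546386719, 115.68143463134766), (411.1990051269531, 23.207916259765625), 65.2615737915039) z [ 6.  15.7 20.1]
```

View pics/crop1.png

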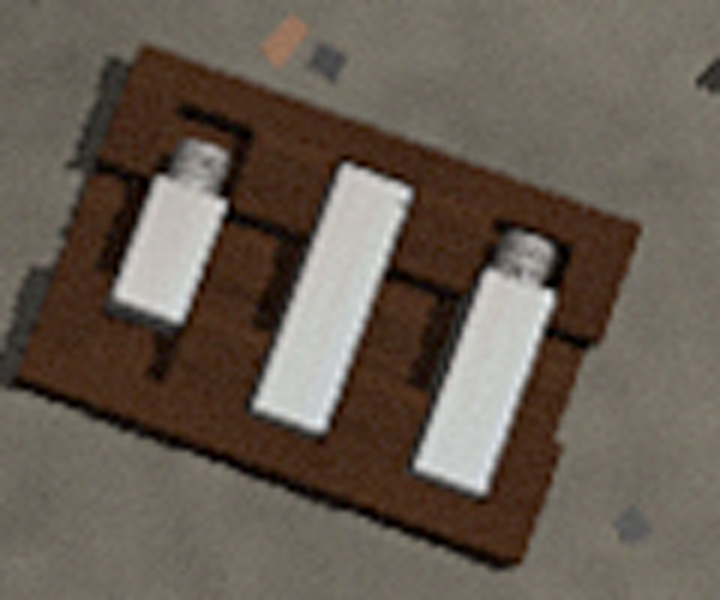

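The crop shows the long vial rightmost (crop 485,370, cap at the top), the bare bar in the middle and the short vial on the left. Some depth readings are missing and spoiled the rectangles, so I'll intersect the rays with known heights instead.

```bash
cat >> h.py <<'E'
def plane(c,z):  # world points of all pixels at height z
    A=xyz(np.ones((480,640)),c); o=np.array(c["extrinsics"])[:3,3]; D=A-o
    return o+D*((z-o[2])/D[...,2])[...,None]
def rect(n,m,box,c,z,op=3):
    u0,v0,u1,v1=box; k=np.zeros(m.shape,np.uint8); k[v0:v1,u0:u1]=m[v0:v1,u0:u1]
    k=cv2.morphologyEx(k,cv2.MORPH_OPEN,np.ones((op,op)))
    N,L,S,_=cv2.connectedComponentsWithStats(k)
    k=L==1+np.argmax(S[1:,4]); q=plane(c,z)[k]
    R=cv2.minAreaRect(q[:,:2].astype(np.float32)); print(n,k.sum(),np.round(R[0],1),np.round(R[1],1),round(R[2],1),"mean",q.mean(0).round(1)); return q
E
cat > m.py <<'E'
from h import *
c=optics.calibration("top"); p=np.load("top1rgb.npy")
hsv=cv2.cvtColor(p,cv2.COLOR_RGB2HSV).astype(int)
cork=(hsv[...,0]>8)&(hsv[...,0]<25)&(hsv[...,1]>100)&(hsv[...,2]>120)
rect("cork small",cork,(265,165,355,260),c,6); rect("cork big",cork,(100,310,230,450),c,6)
blue=(hsv[...,0]>100)&(hsv[...,0]<125)&(hsv[...,1]>130); rect("enamel",blue,(120,185,260,310),c,10)
wal=(hsv[...,1]>90)&((hsv[...,0]<15)|(hsv[...,0]>170)); rect("walnut",wal,(370,165,490,265),c,28)
wh=(hsv[...,1]<60)&(hsv[...,2]>140)
rect("short",wh,(385,185,418,225),c,34); rect("bar",wh,(412,190,445,240),c,34); rect("long",wh,(444,200,472,252),c,34)
rect("frame",(hsv[...,0]<20)&(hsv[...,1]>80),(165,205,243,260),c,14,1)
E
python3 m.py
```

```text
cork small 3579 [546.5   0. ] [148.6 128.8] 4.0 mean [ 5.461e+02 -3.000e-01  6.000e+00]
cork big 5831 [185.9 319.5] [181.3 172. ] 81.7 mean [188.1 317.4   6. ]
enamel 6114 [456.4 273.7] [210.3 178.2] 73.3 mean [448.8 278.7  10. ]
walnut 3116 [ 529.5 -264.8] [196.2 136.5] 69.1 mean [ 529.4 -260.6   28. ]
short 285 [ 552.9 -208.4] [27.2 56.5] 68.9 mean [ 550.5 -207.4   34. ]
bar 532 [ 530.8 -266.2] [27.3 96.5] 69.0 mean [ 530.5 -265.9   34. ]
long 443 [ 501.  -320.9] [26.8 80.5] 69.2 mean [ 500.5 -320.6   34. ]
frame 362 [491.5 243.1] [138.6  49. ] 73.1 mean [496.8 240.5  14. ]
```

```bash
cat >> h.py <<'E'
from scipy.spatial.transform import Rotation as Ro
def cur(s=None):
    s=s or sense(); return np.array(s["tool_pos"]),Ro.from_euler("xyz",s["tcp_rot"],degrees=True)
def axes(x,y):
    x=np.array(x,float);x/=np.linalg.norm(x); y=np.array(y,float); y-=x*(x@y); y/=np.linalg.norm(y)
    return Ro.from_matrix(np.stack([x,y,np.cross(x,y)],1))
def go(pos,Rt,s=None):
    p,R=cur(s); d=R.inv().apply(np.array(pos)-p)/1000; w=(R.inv()*Rt).as_rotvec(degrees=True)
    print("shift",d.round(4),"turn",w.round(2),"rows>=",np.linalg.norm(d)/.0625,np.linalg.norm(w)/10.7); return d,w
E
python3 - <<'E'
from h import *
print([a for a in dir(r) if a[0]!='_'],[a for a in dir(optics) if a[0]!='_'])
p,R=cur(); print(R.as_matrix().round(3)); 
a=np.radians(-20.9); d=np.array([np.cos(a),np.sin(a),0]); n=np.array([-d[1],d[0],0])
for s in(1,-1): go([509-30*d[0],-323.5-30*d[1],200],axes([0,0,-1],s*n))
print(np.array(optics.calibration("wrist")["extrinsics"]).round(2), optics.calibration("wrist")["mtx"][0])
E
```

```text
['PlanningError', 'nose_length'] ['calibration', 'snapshot']
[[-0.001  0.222  0.975]
 [-0.002  0.975 -0.222]
 [-1.    -0.002 -0.   ]]
shift [ 0.0536 -0.7976  0.5385] turn [ 8.08 -0.    0.11] rows>= 15.422034597282877 0.7549855271871676
shift [ 0.0536 -0.7976  0.5385] turn [-1.7192e+02 -1.6000e-01 -0.0000e+00] rows>= 15.422034597282877 16.067511893820928
[[ 2.2000e-01 -9.4000e-01 -2.6000e-01  6.7710e+01]
 [ 9.8000e-01  2.1000e-01  6.0000e-02  5.9887e+02]
 [-0.0000e+00 -2.6000e-01  9.6000e-01  3.7347e+02]
 [ 0.0000e+00  0.0000e+00  0.0000e+00  1.0000e+00]] [338.68843029   0.         328.4475669 ]
```

Emit:
carry_out(commands=[0,-0.38,0.514,0,0,0,-1,0,-0.38,0.514,0,0,0,-1,0,-0.38,0.514,0,0,0,-1,0,-0.38,0.514,0,0,0,-1,0,-0.38,0.514,0,0,0,-1,0,-0.38,0.514,0,0,0,-1,0,-0.38,0.514,0,0,0,-1,0,-0.38,0.514,0,0,0,-1,0.03,-0.797,0.538,8,0,0,-1,0.053,-0.797,0.538,8,0,0,-1,0.053,-0.797,0.538,8,0,0,-1,0.053,-0.797,0.538,8,0,0,-1])

```text
time: 1.55
tool_pos: [468.8, -44.7, 228.9]
tcp_rot: [-100.1, 89.9, -120.9]
ft_force: [1.3, 0.2, -0.3]
finger_gap: 85.2
```

```bash
cat > log.py <<'E'
from h import *
import json
s=sense(); R=cur(s)[1].as_matrix()
print(round(s["time"],2),s["tool_pos"].round(1),"J",s["joint_pos"].round(2),"x",R[:,0].round(3),"y",R[:,1].round(3),"F",s["ft_force"].round(1),"gap",round(s["finger_gap"],1))
open("log.txt","a").write(json.dumps([list(s["joint_pos"]),list(s["tool_pos"]),s["tcp_rot"].tolist()])+"\n")
E
python3 log.py
python3 - <<'E'
from h import *
a=np.radians(-20.9); d=np.array([np.cos(a),np.sin(a),0]); n=np.array([-d[1],d[0],0])
go([509-30*d[0],-323.5-30*d[1],200],axes([0,0,-1],n))
E
```

```text
1.55 [468.8 -44.7 228.9] J [-1.1620e+01 -1.2200e+01  1.0695e+02 -1.0000e-01  8.5290e+01 -8.0790e+01] x [-0.001 -0.002 -1.   ] y [ 0.355  0.935 -0.002] F [ 1.3  0.2 -0.3] gap 85.2
shift [ 0.0293 -0.2462  0.1067] turn [ 0.08 -0.02  0.1 ] rows>= 4.318178654766767 0.012373719300428944
```

Emit:
carry_out(commands=[0.029,-0.246,0.107,0,0,0,-0.1,0.029,-0.246,0.107,0,0,0,-0.1,0.029,-0.246,0.107,0,0,0,-0.1,0.029,-0.246,0.107,0,0,0,-0.1,0.029,-0.246,0.107,0,0,0,-0.1,0.029,-0.246,0.107,0,0,0,-0.1,0.029,-0.246,0.107,0,0,0,-0.1,0.029,-0.246,0.107,0,0,0,-0.1], grip_force=60)

```text
time: 2.55
tool_pos: [481.8, -311.3, 200.6]
tcp_rot: [-90.9, 89.9, -111.7]
ft_force: [0.1, 0.3, -0.7]
finger_gap: 46.9
```

```bash
python3 log.py
python3 - <<'E'
from h import *
p,d,c=snap("wrist"); save(p,"w1.png"); np.save("w1.npy",p); np.save("w1d.npy",d)
import pickle; pickle.dump(c,open("w1c.pkl","wb"))
E
```

```text
2.55 [ 481.8 -311.3  200.6] J [-3.7930e+01  5.1100e+00  9.3350e+01 -9.0000e-02  8.1510e+01 -1.0721e+02] x [-0.001 -0.001 -1.   ] y [ 0.354  0.935 -0.002] F [ 0.1  0.3 -0.7] gap 46.9
```

View pics/w1.png

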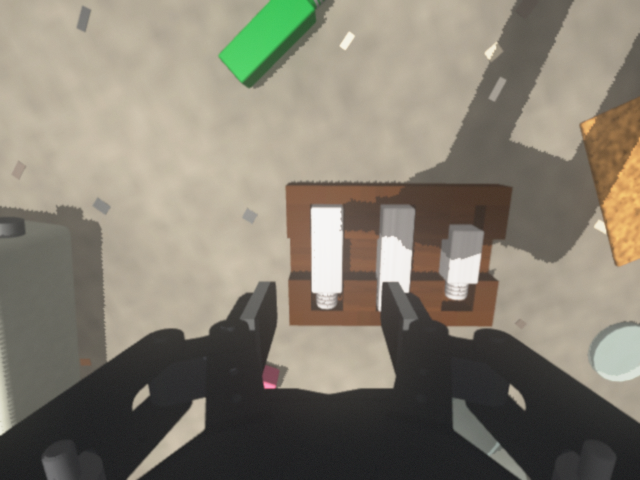

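The wrist view shows the long vial on the left (body 327,250; cap 327,299), the bar at (396,250) and the short vial at (462,260). I'll refine the long vial's pose.

```bash
cat > m2.py <<'E'
from h import *; import pickle
c=pickle.load(open("w1c.pkl","rb")); p=np.load("w1.npy"); h=cv2.cvtColor(p,cv2.COLOR_RGB2HSV).astype(int)
wh=(h[...,1]<60)&(h[...,2]>150)
rect("long",wh,(300,195,350,292),c,34); rect("bar",(h[...,1]<60)&(h[...,2]>90),(372,195,420,280),c,34)
wal=(h[...,1]>90)&((h[...,0]<15)|(h[...,0]>170)); rect("walnut",wal,(280,175,520,330),c,28)
P=xyz(np.load("w1d.npy"),c); k=P[215:285,316:338,2]; print("top z",np.median(k))
E
python3 m2.py
```

```text
long 2671 [ 500.6 -321.7] [28.1 78. ] 69.2 mean [ 499.7 -321.4   34. ]
bar 2726 [ 515.2 -262.7] [32.8 68.7] 69.3 mean [ 515.  -262.2   34. ]
walnut 3289 [ 489.6 -300.8] [101.3  78.7] 69.3 mean [ 467.6 -313.9   28. ]
top z 34.56618960831011
```

Emit:
carry_out(commands=[0.06,-0.0027,0.0293,0,0,0,-0.1,0.11,-0.0027,0.0293,0,0,0,-0.1,0.11,-0.0027,0.0293,0,0,0,-0.1,0.13,-0.0027,0.0293,0,0,0,-0.1,0.15,-0.0027,0.0293,0,0,0,-0.1,0.16,-0.0027,0.0293,0,0,0,-0.1,0.1695,-0.0027,0.0293,0,0,0,-0.1,0.1695,-0.0027,0.0293,0,0,0,-0.1])

```text
time: 3.6
tool_pos: [507.8, -324.3, 30.4]
tcp_rot: [-126.9, 89.9, -147.7]
ft_force: [0.7, 0.6, -0.7]
finger_gap: 47.1
```

```bash
python3 log.py
```

```text
3.6 [ 507.8 -324.3   30.4] J [-3.7390e+01  2.0000e+01  9.5230e+01 -1.0000e-01  6.4800e+01 -1.0663e+02] x [-0.001 -0.001 -1.   ] y [ 0.354  0.935 -0.001] F [ 0.7  0.6 -0.7] gap 47.1
```

Emit:
carry_out(commands=[0,0,0,0,0,0,1,0,0,0,0,0,0,1,0,0,0,0,0,0,1,0,0,0,0,0,0,1,-0.015,0,0,0,0,0,1,-0.03,0,0,0,0,0,1,-0.06,0,0,0,0,0,1,-0.09,0,0,0,0,0,1,-0.12,0,0,0,0,0,1,-0.12,0,0,0,0,0,1], grip_force=60)

```text
time: 4.85
tool_pos: [509.6, -325.8, 154.9]
tcp_rot: [-34.0, 89.6, -54.7]
ft_force: [1.0, -0.2, -1.7]
finger_gap: 27.0
```

```bash
python3 log.py
python3 - <<'E'
from h import *
from scipy.optimize import least_squares
import json
L=[json.loads(l) for l in open("log.txt")]
L.append([[72.2846,7.514,85.33,0,87.26,-4.89],[132.988,584.541,252.24],0])
def f(x):
    a1,L1,L2,e,h,off,l6=x; o=[]
    for j,p,_ in L:
        q=np.radians(j); A=q[1]; B=q[1]+q[2]; C=B+q[4]
        rr=a1+L1*np.sin(A)+L2*np.sin(B)+e*np.cos(B)*-1+l6*np.sin(C)
        z=h+L1*np.cos(A)+L2*np.cos(B)+e*np.sin(B)+l6*np.cos(C)
        o+=[rr*np.cos(q[0])-off*np.sin(q[0])-p[0], rr*np.sin(q[0])+off*np.cos(q[0])-p[1], z-p[2]]
    return np.r_[o,(np.array(x)-[0,400,400,0,350,40,200])*1e-4]
s=least_squares(f,[0,400,400,0,350,40,200]); print(s.x.round(1),np.abs(s.fun[:-7]).max(),s.fun.round(2))
p,R=cur()
go([545,0,150],axes([0,0,-1],[0,1,0]))
E
```

```text
4.85 [ 509.6 -325.8  154.9] J [ -37.38   11.62   91.1    -0.12   76.92 -106.63] x [ 0.004 -0.005 -1.   ] y [ 0.354  0.935 -0.004] F [ 1.  -0.2 -1.7] gap 27.0
[  0.  369.1 553.4 -61.5 319.2  50.7 343.9] 0.43732064879660015 [ 0.03  0.12 -0.    0.03  0.05 -0.    0.05  0.06  0.    0.12  0.16 -0.
  0.44 -0.14  0.01  0.   -0.    0.02 -0.01 -0.    0.    0.01]
shift [ 0.0033  0.3172 -0.0822] turn [-20.72   0.27   0.26] rows>= 5.24384720530857 1.9369133616836438
```

Emit:
carry_out(commands=[0,0.3155,-0.088,-15.7,0,0,1,0,0.3155,-0.088,-15.7,0,0,1,0,0.3155,-0.088,-15.7,0,0,1,0,0.3155,-0.088,-15.7,0,0,1,0,0.3155,-0.088,-15.7,0,0,1,0,0.3155,-0.088,-15.7,0,0,1,0.05,0.3155,-0.088,-15.7,0,0,1,0.08,0.3155,-0.088,-15.7,0,0,1,0.08,0.3155,-0.088,-15.7,0,0,1])

```text
time: 5.98
tool_pos: [536.1, -0.5, 69.8]
tcp_rot: [-118.4, 89.6, -123.5]
ft_force: [-0.4, 0.8, -0.5]
finger_gap: 26.2
```

```bash
python3 log.py
python3 - <<'E'
from h import *
a=np.radians(-5)
go([539,0.5,31],axes([0,0,-1],[-np.sin(a),np.cos(a),0]))
E
```

```text
5.97 [ 5.361e+02 -5.000e-01  6.980e+01] J [ -5.34   7.58 105.24  -0.34  67.35 -90.15] x [-0.003 -0.005 -1.   ] y [ 0.088  0.996 -0.005] F [-0.4  0.8 -0.5] gap 26.2
shift [0.0388 0.0015 0.0029] turn [-0.05 -0.17  0.31] rows>= 0.6223550513254734 0.033186315720104595
```

Emit:
carry_out(commands=[0.02,0,0.001,0,0,0,1,0.032,0,0.001,0,0,0,1,0.0385,0,0.001,0,0,0,1,0.0385,0,0.001,0,0,0,1,0.0385,0,0.001,0,0,0,-0.1,0.0385,0,0.001,0,0,0,-0.1,0.0385,0,0.001,0,0,0,-0.1,0,0,0.001,0,0,0,-0.1,-0.06,0,0,0,0,0,-0.1,-0.12,0,0,0,0,0,-0.1,-0.12,0,-0.03,0,0,0,-0.1,-0.12,0,-0.03,0,0,0,-0.1])

```text
time: 7.48
tool_pos: [506.0, 2.9, 190.6]
tcp_rot: [-109.5, 89.7, -114.5]
ft_force: [0.3, -0.4, -0.1]
finger_gap: 47.1
```

```bash
python3 log.py
python3 - <<'E'
from h import *; import pickle
p,d,c=snap("wrist"); save(p,"w2.png"); np.save("w1.npy",p); np.save("w1d.npy",d)
pickle.dump(c,open("w1c.pkl","wb"))
E
```

```text
7.47 [506.    2.9 190.6] J [ -5.27  -4.87 104.41  -0.32  80.57 -90.17] x [-0.002 -0.005 -1.   ] y [ 0.088  0.996 -0.005] F [ 0.3 -0.4 -0.1] gap 47.1
```

View pics/w2.png

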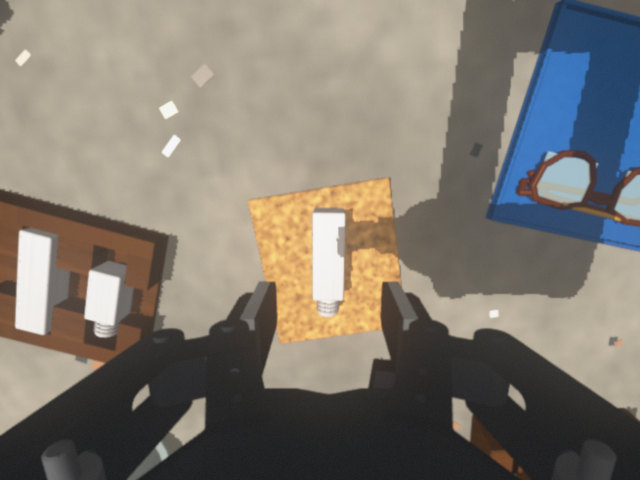

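The vial lies on the small cork pad, released (body 329,250; cap 328,308), with the enamel tray at the upper right. I'll measure it and plan the tilted regrasp.

Run:
```python
from h import *; import pickle
c=pickle.load(open("w1c.pkl","rb")); p=np.load("w1.npy"); h=cv2.cvtColor(p,cv2.COLOR_RGB2HSV).astype(int)
wh=(h[...,1]<70)&(h[...,2]>70)
q=rect("body",wh,(305,200,355,299),c,34)
P=xyz(np.load("w1d.npy"),c); print("top z",np.median(P[220:290,318:335,2]))
mu=q.mean(0); w,v=np.linalg.eigh(np.cov(q[:,:2].T)); d=np.r_[v[:,1]*np.sign(v[0,1]),0]; print("yaw",np.degrees(np.arctan2(d[1],d[0])))
```

```text
body 2971 [527.3  -0.7] [28.2 81.3] 84.2 mean [526.3  -0.9  34. ]
top z 34.5385588106042
yaw -5.68343561350744
```

```bash
cat > plan.py <<'E'
from h import *
th=np.radians(45); a=np.radians(-5.5); d=np.array([np.cos(a),np.sin(a),0]); n=np.array([-d[1],d[0],0]); z=np.array([0,0,1.])
x=-np.sin(th)*d-np.cos(th)*z; R=axes(x,n); G=np.array([536,-1.6,0])+20*d+30.5*z; T=G-3*x
if __name__=="__main__":
    go(T-80*x,R); go(T,R); print(T)
E
python3 plan.py
```

```text
shift [ 0.1005 -0.0019  0.1088] turn [ 0.31 44.86  0.47] rows>= 2.3706555209727522 4.192975460670533
shift [ 0.1572 -0.0011  0.0524] turn [ 0.31 44.86  0.47] rows>= 2.651609333192561 4.192975460670533
[558.01947817  -3.7202346   32.62132034]
```

Emit:
carry_out(commands=[0,-0.002,0.05,0,10,0,-0.1,0,-0.002,0.11,0,20,0,-0.1,0.03,-0.002,0.11,0,30,0,-0.1,0.06,-0.002,0.11,0,40,0,-0.1,0.1,-0.002,0.109,0.3,44.9,0.5,-0.1,0.1,-0.002,0.109,0.3,44.9,0.5,-0.1,0.1,-0.002,0.109,0.3,44.9,0.5,-0.1,0.1,-0.002,0.109,0.3,44.9,0.5,-0.1])

```text
time: 8.52
tool_pos: [615.4, -9.3, 90.5]
tcp_rot: [180.0, 45.2, 174.5]
ft_force: [0.7, 0.0, 0.3]
finger_gap: 46.9
```

```bash
python3 log.py; python3 plan.py
```

```text
8.53 [615.4  -9.3  90.5] J [-5.6100e+00  6.0950e+01  3.9780e+01 -7.0000e-02  1.2407e+02 -9.0140e+01] x [-0.701  0.068 -0.71 ] y [0.096 0.995 0.   ] F [0.7 0.  0.3] gap 46.9
shift [0.0017 0.0001 0.0002] turn [ 0.02  0.2  -0.02] rows>= 0.027888590549103854 0.018726749075191878
shift [ 0.0817  0.0001 -0.0001] turn [ 0.02  0.2  -0.02] rows>= 1.307690394374916 0.018726749075191878
[558.01947817  -3.7202346   32.62132034]
```

Emit:
carry_out(commands=[0.03,0,0,0,0,0,-0.1,0.05,0,0,0,0,0,-0.1,0.065,0,0,0,0,0,-0.1,0.075,0,0,0,0,0,-0.1,0.081,0,0,0,0,0,-0.1,0.081,0,0,0,0,0,-0.1])

```text
time: 9.28
tool_pos: [558.9, -3.8, 33.9]
tcp_rot: [180.0, 45.3, 174.5]
ft_force: [0.4, -0.1, 0.1]
finger_gap: 46.8
```

```bash
python3 log.py
python3 - <<'E'
from h import *
p,d,c=snap("side"); save(p,"s1.png"); print(c["extrinsics"])
from scipy.optimize import least_squares
import json
L=[json.loads(l) for l in open("log.txt")]
def fk(q,x):
    a1,L1,L2,e,h,off,l6=x; q=np.radians(q); A=q[1]; B=q[1]+q[2]; C=B+q[4]
    rr=a1+L1*np.sin(A)+L2*np.sin(B)-e*np.cos(B)+l6*np.sin(C); z=h+L1*np.cos(A)+L2*np.cos(B)+e*np.sin(B)+l6*np.cos(C)
    return np.array([rr*np.cos(q[0])-off*np.sin(q[0]), rr*np.sin(q[0])+off*np.cos(q[0]), z])
s=least_squares(lambda x:np.r_[np.ravel([fk(j,x)-p for j,p,_ in L]),(x-[0,400,400,0,350,40,200])*1e-4],[0,400,400,0,350,40,200]); print(s.x.round(1),np.abs(s.fun).max())
np.save("kin.npy",s.x)
for pitch in(135,125,120,115,110):
  for z in(80,150):
    t=least_squares(lambda v:np.r_[fk([v[0],v[1],v[2],0,pitch-v[1]-v[2],0],s.x)-[436.8,347.5,z]],[33,-20,120]); print(pitch,z,t.x.round(1),(pitch-t.x[1]-t.x[2]).round(1),t.cost.round(3))
E
```

```text
9.28 [558.9  -3.8  33.9] J [-5.6100e+00  5.4850e+01  5.5830e+01 -7.0000e-02  1.1403e+02 -9.0130e+01] x [-0.7    0.068 -0.711] y [0.096 0.995 0.   ] F [ 0.4 -0.1  0.1] gap 46.8
[[ 9.88623100e-01  9.18828086e-02 -1.19087847e-01  2.88841372e+02]
 [-1.48742652e-01  4.79507326e-01 -8.64840071e-01 -1.15750242e+03]
 [-2.23604396e-02  8.72714314e-01  4.87718912e-01  6.85173440e+02]
 [ 0.00000000e+00  0.00000000e+00  0.00000000e+00  1.00000000e+00]]
[  0.  369.1 553.4 -61.6 318.1  50.4 342.8] 1.0083475816652712
135 80 [ 33.3 -19.8 141.5] 13.3 0.0
135 150 [ 33.3 -30.5 140.1] 25.4 0.0
125 80 [ 33.3 -19.4 147.5] -3.0 0.0
125 150 [ 33.3 -34.4 147.8] 11.6 0.0
120 80 [ 33.3 -16.8 149.4] -12.6 0.0
120 150 [ 33.3 -34.7 150.9] 3.7 0.0
115 80 [ 33.3 -12.  150.3] -23.3 0.0
115 150 [ 33.3 -33.1 153.4] -5.3 0.0
110 80 [ 33.3  -5.2 150.2] -35.0 0.0
110 150 [ 33.3 -29.  154.8] -15.8 0.0
```

View pics/s1.png

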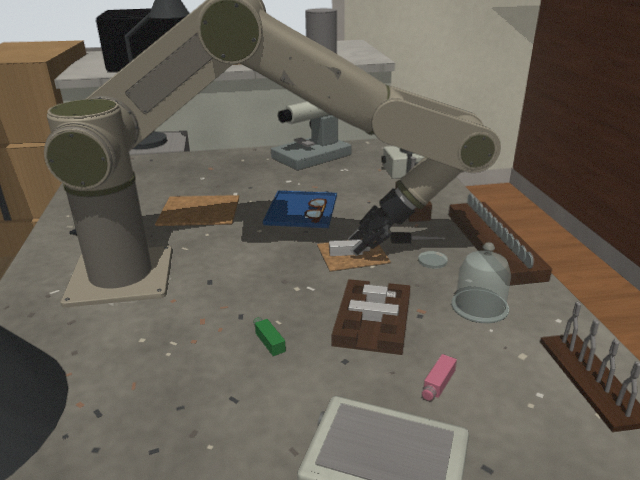

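Emit:
carry_out(commands=[0,0,0,0,0,0,1,0,0,0,0,0,0,1,0,0,0,0,0,0,1,0,0,0,0,0,0,1,-0.014,0,-0.014,0,0,0,1,-0.035,0,-0.035,0,0,0,1,-0.07,0,-0.07,0,0,0,1,-0.105,0,-0.105,0,0,0,1,-0.105,0,-0.105,0,0,0,1], grip_force=80)

```text
time: 10.45
tool_pos: [560.5, -4.0, 188.3]
tcp_rot: [180.0, 45.8, 174.5]
ft_force: [1.1, 0.1, -1.3]
finger_gap: 26.3
```

```bash
python3 log.py
python3 - <<'E'
from h import *
from scipy.optimize import least_squares
import re
x=np.load("kin.npy")
def fk(q,x):
    a1,L1,L2,e,h,off,l6=x; q=np.radians(q); A=q[1]; B=q[1]+q[2]; C=B+q[4]
    rr=a1+L1*np.sin(A)+L2*np.sin(B)-e*np.cos(B)+l6*np.sin(C); z=h+L1*np.cos(A)+L2*np.cos(B)+e*np.sin(B)+l6*np.cos(C)
    return np.array([rr*np.cos(q[0])-off*np.sin(q[0]), rr*np.sin(q[0])+off*np.cos(q[0]), z])
for pitch in(180,160,135):
  for z in(80,150,200):
    t=least_squares(lambda v:fk([v[0],v[1],v[2],0,pitch-v[1]-v[2],0],x)-[463.5,350,z],[33,-20,120]); print(pitch,z,t.x.round(1),(pitch-t.x[1]-t.x[2]).round(1))
# down-pointing at azimuth ~15 and final
for az,t_,P in((15,90,[530,200,220]),(32,45,[463.5,350,150])):
    a=np.radians(az);th=np.radians(t_);d=np.array([np.cos(a),np.sin(a),0]);n=np.array([-d[1],d[0],0])
    go(P,axes(np.cos(th)*d-np.sin(th)*np.array([0,0,1]),n))
E
```

```text
10.45 [560.5  -4.  188.3] J [-5.6100e+00  4.4750e+01  5.4110e+01 -8.0000e-02  1.2532e+02 -9.0150e+01] x [-0.694  0.067 -0.717] y [0.096 0.995 0.   ] F [ 1.1  0.1 -1.3] gap 26.3
180 80 [32.1 13.1 97.8] 69.1
180 150 [32.1  8.6 95. ] 76.4
180 200 [32.1  6.3 92.2] 81.6
160 80 [ 32.1  -2.7 117.1] 45.6
160 150 [ 32.1  -8.4 114.3] 54.1
160 200 [ 32.1 -11.3 111.5] 59.9
135 80 [ 32.1 -14.9 137.8] 12.1
135 150 [ 32.1 -25.  136.5] 23.5
135 200 [ 32.1 -30.1 134.3] 30.9
shift [ 0.0122  0.2002 -0.0578] turn [-19.45 -43.7   -7.92] rows>= 3.339838797663993 4.5310401269294145
shift [ 0.1185  0.3431 -0.0668] turn [-41.43 -85.69   0.27] rows>= 5.905660324211542 8.895641075666608
```

Emit:
carry_out(commands=[0.012,0.2,-0.058,-19.4,-43.7,-7.9,1,0.012,0.2,-0.058,-19.4,-43.7,-7.9,1,0.012,0.2,-0.058,-19.4,-43.7,-7.9,1,0.012,0.2,-0.058,-19.4,-43.7,-7.9,1,0.012,0.2,-0.058,-19.4,-43.7,-7.9,1,0.012,0.2,-0.058,-19.4,-43.7,-7.9,1])

```text
time: 11.2
tool_pos: [528.0, 200.2, 220.1]
tcp_rot: [-176.0, 90.0, -161.0]
ft_force: [0.2, -0.3, -1.6]
finger_gap: 26.8
```

```bash
python3 log.py
cat > plan2.py <<'E'
from h import *
import sys
def fin(P,tilt=45,az=32):
    a=np.radians(az);th=np.radians(tilt);d=np.array([np.cos(a),np.sin(a),0]);n=np.array([-d[1],d[0],0])
    return go(P,axes(np.cos(th)*d-np.sin(th)*np.array([0,0,1]),n))
if __name__=="__main__": fin([463.5,350,170])
E
python3 plan2.py
```

```text
11.2 [528.  200.2 220.1] J [ 15.57   3.07  93.43  -0.    83.55 -89.47] x [-0.001 -0.    -1.   ] y [-0.259  0.966 -0.   ] F [ 0.2 -0.3 -1.6] gap 26.8
shift [ 0.0501  0.1614 -0.0234] turn [-16.08 -44.71   6.66] rows>= 2.7295329659374494 4.48371872263829
```

Emit:
carry_out(commands=[0.05,0.161,-0.023,-16.1,-44.7,6.7,1,0.05,0.161,-0.023,-16.1,-44.7,6.7,1,0.05,0.161,-0.023,-16.1,-44.7,6.7,1,0.05,0.161,-0.023,-16.1,-44.7,6.7,1,0.05,0.161,-0.023,-16.1,-44.7,6.7,1,0.05,0.161,-0.023,-16.1,-44.7,6.7,1,0.05,0.161,-0.023,-16.1,-44.7,6.7,1,0.05,0.161,-0.023,-16.1,-44.7,6.7,1])

```text
time: 12.2
tool_pos: [465.2, 350.0, 171.4]
tcp_rot: [0.1, 45.0, 32.0]
ft_force: [0.3, 0.3, -0.9]
finger_gap: 26.7
```

```bash
python3 log.py; python3 plan2.py
python3 - <<'E'
from h import *
a,d1,c1=snap("side"); b,d2,c2=snap("wrist"); np.save("sd.npy",d1); np.save("sp.npy",a)
M=c1["mtx"]; E=np.linalg.inv(np.array(c1["extrinsics"])); q=E@[463,350,120,1]; u=int(M[0][0]*q[0]/-q[2]+M[0][2]); v=int(M[1][1]*-q[1]/-q[2]+M[1][2]); print(u,v)
u=min(max(u,60),580)
cr=cv2.resize(a[v-50:v+50,u-55:u+55],(528,480),interpolation=cv2.INTER_CUBIC)
save(np.hstack([cr,cv2.resize(b,(320,240))[:, :].repeat(1,0) if 0 else np.vstack([cv2.resize(b,(270,202)),np.zeros((278,270,3),np.uint8)])]),"s2.png")
E
```

```text
12.2 [465.2 350.  171.4] J [ 31.84 -27.13 135.5    0.28  26.65 -90.3 ] x [ 0.599  0.375 -0.707] y [-0.529  0.848  0.001] F [ 0.3  0.3 -0.9] gap 26.7
shift [-0.0001  0.0009 -0.002 ] turn [-0.07 -0.01 -0.01] rows>= 0.03485075279170782 0.006320388471519506
298 159
```

View pics/s2.png

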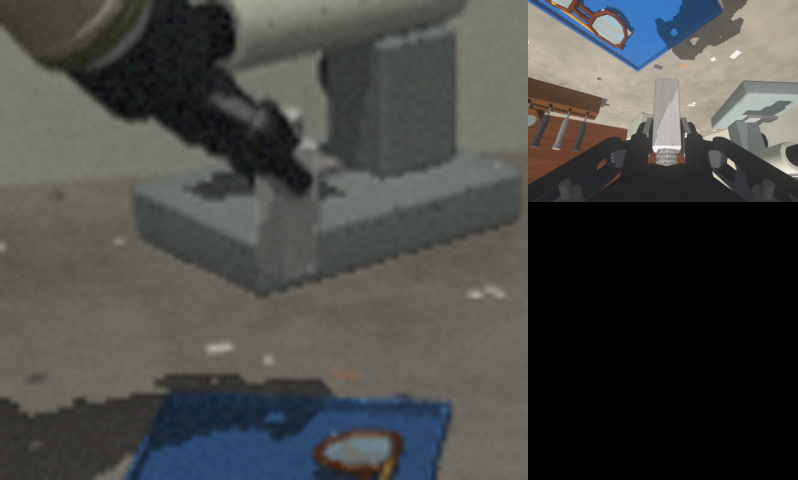

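The vial hangs upright in the side crop (base about 288,270, above the tray), and the wrist view shows the cap towards the gripper. Working out the descent.

Run:
```python
from plan2 import fin
for z in(130,90,78,75): fin([457,343,z],44.6)
```

```text
shift [ 0.0216 -0.0018 -0.0362] turn [-0.03 -0.4  -0.02] rows>= 0.6756137699957396 0.0378832256384446
shift [ 0.0499 -0.0018 -0.0645] turn [-0.03 -0.4  -0.02] rows>= 1.3053148627827338 0.0378832256384446
shift [ 0.0584 -0.0018 -0.073 ] turn [-0.03 -0.4  -0.02] rows>= 1.4959307365114212 0.0378832256384446
shift [ 0.0605 -0.0018 -0.0751] turn [-0.03 -0.4  -0.02] rows>= 1.5436383118461159 0.0378832256384446
```

Emit:
carry_out(commands=[0.0216,-0.0018,-0.0362,0,-0.4,0,1,0.0216,-0.0018,-0.0362,0,-0.4,0,1,0.036,-0.0018,-0.05,0,-0.4,0,1,0.05,-0.0018,-0.0645,0,-0.4,0,1,0.0584,-0.0018,-0.073,0,-0.4,0,1,0.0584,-0.0018,-0.073,0,-0.4,0,1])

```text
time: 13.05
tool_pos: [456.9, 343.0, 77.7]
tcp_rot: [0.1, 44.7, 32.0]
ft_force: [1.2, 0.0, -0.9]
finger_gap: 26.5
```

```bash
python3 log.py
python3 - <<'E'
from plan2 import fin
from h import *
for z in(76,75,74): fin([457,343,z],44.6)
a,d1,c1=snap("side")
M=c1["mtx"]; E=np.linalg.inv(np.array(c1["extrinsics"])); q=E@[467,350,50,1]; u=int(M[0][0]*q[0]/-q[2]+M[0][2]); v=int(M[1][1]*-q[1]/-q[2]+M[1][2]); print(u,v)
save(cv2.resize(a[v-50:v+50,u-60:u+60],(720,600),interpolation=cv2.INTER_CUBIC),"s3.png")
E
```

```text
13.05 [456.9 343.   77.7] J [ 31.55 -16.59 139.6    1.74  11.69 -91.98] x [ 0.603  0.377 -0.703] y [-0.53   0.848  0.001] F [ 1.2  0.  -0.9] gap 26.5
shift [ 0.0012 -0.0001 -0.0011] turn [-0.04 -0.09 -0.03] rows>= 0.02649988257152526 0.00941480261848092
shift [ 0.0019 -0.0001 -0.0018] turn [-0.04 -0.09 -0.03] rows>= 0.04248219390883025 0.00941480261848092
shift [ 0.0026 -0.0001 -0.0026] turn [-0.04 -0.09 -0.03] rows>= 0.0584741808177787 0.00941480261848092
301 182
```

View pics/s3.png

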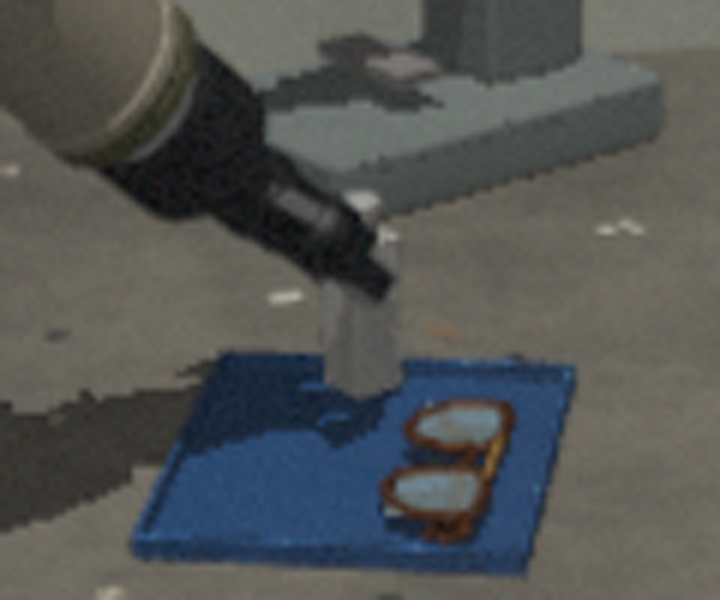

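The vial is just above the tray's free back corner (base at crop 362,395), clear of both the frame and the rim. Next I creep down.

Emit:
carry_out(commands=[0.0007,0,-0.0007,0,0,0,1,0.0014,0,-0.0014,0,0,0,1,0.0019,0,-0.0018,0,0,0,1,0.0019,0,-0.0018,0,0,0,1])

```text
time: 13.6
tool_pos: [457.4, 343.3, 76.0]
tcp_rot: [0.1, 44.6, 32.0]
ft_force: [-0.8, -0.1, -1.5]
finger_gap: 26.5
```

```bash
python3 log.py
```

```text
13.6 [457.4 343.3  76. ] J [ 31.54 -16.18 139.56   1.81  11.23 -92.05] x [ 0.604  0.378 -0.702] y [-0.53   0.848  0.001] F [-0.8 -0.1 -1.5] gap 26.5
```

Emit:
carry_out(commands=[0.0007,0,-0.0007,0,0,0,1,0.0014,0,-0.0014,0,0,0,1,0.0014,0,-0.0014,0,0,0,1])

```text
time: 13.98
tool_pos: [457.3, 343.3, 73.7]
tcp_rot: [0.1, 44.6, 32.0]
ft_force: [-0.3, -0.0, -0.9]
finger_gap: 26.8
```

```bash
python3 log.py
```

```text
13.97 [457.3 343.3  73.7] J [ 31.54 -15.81 139.56   1.86  10.88 -92.11] x [ 0.603  0.378 -0.702] y [-0.53   0.848  0.001] F [-0.3 -0.  -0.9] gap 26.8
```

Emit:
carry_out(commands=[0.0007,0,-0.0007,0,0,0,1,0.0007,0,-0.0007,0,0,0,1])

```text
time: 14.22
tool_pos: [457.2, 343.2, 72.6]
tcp_rot: [0.1, 44.6, 32.0]
ft_force: [0.2, -0.7, -0.9]
finger_gap: 26.5
```

Emit:
carry_out(commands=[0.0007,0,-0.0007,0,0,0,1,0.0007,0,-0.0007,0,0,0,1])

```text
time: 14.48
tool_pos: [457.7, 343.5, 72.2]
tcp_rot: [0.1, 44.6, 32.0]
ft_force: [0.9, -0.5, 1.3]
finger_gap: 26.5
```

```bash
python3 log.py
python3 - <<'E'
from h import *
a,d1,c1=snap("side")
E=np.linalg.inv(np.array(c1["extrinsics"])); M=c1["mtx"]
save(cv2.resize(a[132:232,241:361],(720,600),interpolation=cv2.INTER_CUBIC),"s4.png")
E
```

```text
14.47 [457.7 343.5  72.2] J [ 31.55 -15.45 139.53   1.92  10.5  -92.17] x [ 0.604  0.378 -0.702] y [-0.53   0.848  0.001] F [ 0.9 -0.5  1.3] gap 26.5
```

View pics/s4.png

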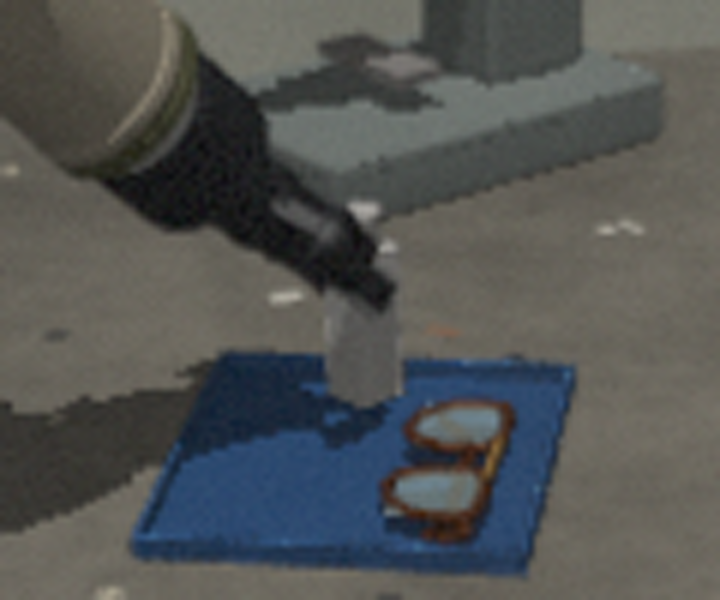

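Emit:
carry_out(commands=[0.0006,0,-0.0006,0,0,0,1,0.0006,0,-0.0006,0,0,0,1])

```text
time: 14.78
tool_pos: [458.2, 343.8, 72.2]
tcp_rot: [0.1, 44.5, 32.0]
ft_force: [-2.0, -1.1, 5.5]
finger_gap: 26.4
```

Contact is confirmed: 5.5 N up, and z has stopped changing. Releasing and backing off along the tool.

Emit:
carry_out(commands=[0,0,0,0,0,0,0.2,0,0,0,0,0,0,0,0,0,0,0,0,0,-0.2,0,0,0,0,0,0,-0.2,0,0,0,0,0,0,-0.2,-0.01,0,0,0,0,0,-0.2,-0.025,0,0,0,0,0,-0.2,-0.05,0,0,0,0,0,-0.2,-0.09,0,0,0,0,0,-0.2,-0.09,0,0,0,0,0,-0.2])

```text
time: 16.02
tool_pos: [426.0, 330.2, 146.9]
tcp_rot: [-0.2, 45.4, 31.7]
ft_force: [0.1, 0.3, 0.3]
finger_gap: 51.3
```

```bash
python3 log.py
python3 - <<'E'
from h import *
a,d1,c1=snap("side"); b,d2,c2=snap("top")
save(np.hstack([cv2.resize(a[132:232,241:361],(480,400),interpolation=cv2.INTER_CUBIC),cv2.resize(b[180:310,120:250],(300,400))]),"s5.png")
np.save("top1rgb.npy",b)
P=xyz(d2,c2); k=(P[...,2]>88)&(P[...,2]<112)&(abs(P[...,0]-468)<25)&(abs(P[...,1]-351)<25); print(k.sum(),P[k].mean(0) if k.any() else 0)
P=xyz(d1,c1); k=(P[...,2]>30)&(P[...,2]<115)&(abs(P[...,0]-470)<25)&(abs(P[...,1]-350)<30); q=P[k]; print(len(q))
for z in range(20,110,10):
    m=q[abs(q[:,2]-z)<5]
    if len(m): print(z,len(m),np.percentile(m[:,0],[2,50,98]).round(1),np.percentile(m[:,1],[2,50]).round(1))
E
python3 m.py | egrep "frame|enamel|short|bar|cork small"
```

```text
16.02 [426.  330.2 146.9] J [ 32.87 -34.83 142.9   -1.86  27.31 -87.71] x [ 0.598  0.369 -0.712] y [-0.527  0.85  -0.003] F [0.1 0.3 0.3] gap 51.3
91 [468.36195742 349.94379242  98.67954612]
280
30 21 [447.9 466.7 483.5] [329.3 341.8]
40 42 [448.1 461.8 483.2] [325.6 338.6]
50 38 [449.  464.1 483.8] [328.7 338.8]
60 41 [449.2 461.9 483.9] [327.1 337.8]
70 42 [450.  467.7 484.3] [328.2 338.1]
80 49 [449.6 463.7 484.2] [329.  342.8]
90 26 [456.  465.2 478.6] [337.2 343.5]
100 21 [456.9 466.8 475. ] [337.7 345.4]
cork small 3623 [5.463e+02 1.000e-01] [148.5 128.8] 4.1 mean [ 5.459e+02 -2.000e-01  6.000e+00]
enamel 4857 [456.3 273.6] [210.1 178.3] 73.3 mean [453.  259.5  10. ]
short 290 [ 553.4 -208.6] [27.2 58.1] 68.9 mean [ 550.9 -207.5   34. ]
bar 542 [ 530.7 -266.1] [27.3 96.8] 69.0 mean [ 530.2 -265.9   34. ]Traceback (most recent call last):
  File "m.py", line 9, in <module>
    rect("short",wh,(385,185,418,225),c,34); rect("bar",wh,(412,190,445,240),c,34); rect("long",wh,(444,200,472,252),c,34)
                                                                                    ~~~~^^^^^^^^^^^^^^^^^^^^^^^^^^^^^^^^^^
  File "h.py", line 21, in rect
    k=L==1+np.argmax(S[1:,4]); q=plane(c,z)[k]
           ~~~~~~~~~^^^^^^^^^
    return _wrapfunc(a, 'argmax', axis=axis, out=out, **kwds)
    return bound(*args, **kwds)
ValueError: attempt to get argmax of an empty sequence
```

View pics/s5.png

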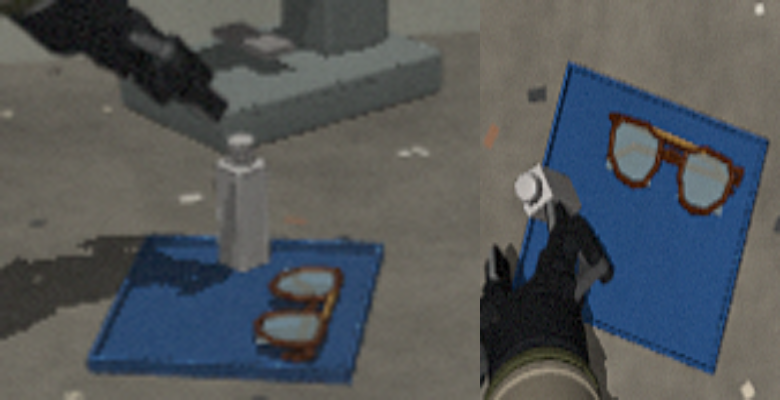

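The vial stands upright and clear of the frame. Joint 3 is close to its limit, so I'll raise and steepen the tool before handing in.

Emit:
carry_out(commands=[-0.02,0,0.03,0,8,0,-0.2,-0.04,0,0.06,0,16,0,-0.2,-0.04,0,0.06,0,20,0,-0.2,-0.04,0,0.06,0,20,0,-0.2])

```text
time: 16.62
tool_pos: [437.8, 337.2, 211.5]
tcp_rot: [-0.4, 65.8, 31.4]
ft_force: [-0.1, 0.1, -1.0]
finger_gap: 50.6
```

```bash
python3 log.py
python3 - <<'E'
from h import *
b,d2,c2=snap("top"); P=xyz(d2,c2); k=(P[...,2]>88)&(P[...,2]<112)&(abs(P[...,0]-468)<25)&(abs(P[...,1]-351)<25); print(k.sum(),P[k].mean(0) if k.any() else 0)
h=cv2.cvtColor(b,cv2.COLOR_RGB2HSV).astype(int); rect("frame",(h[...,0]<20)&(h[...,1]>80),(165,205,243,260),c2,14,1)
order.hand_in()
E
```

```text
16.62 [437.8 337.2 211.5] J [ 32.58 -20.43 118.61  -0.55  57.66 -89.05] x [ 0.349  0.214 -0.912] y [-0.527  0.85  -0.003] F [-0.1  0.1 -1. ] gap 50.6
0 0
frame 356 [491.5 243.3] [138.6  48.4] 72.6 mean [496.7 241.2  14. ]
the job is handed in; nothing more can be done
```

I moved the long vial from its pocket to the smaller cork pad and let go of it. I then took it again near the cap with the tool tilted 45° and stood it upright, cap up, on the free back part of the enamel tray. I handed the job in at about 16.7 s.

**Vial:** After release, the side and top pictures showed it upright. Its axis was at about (468, 350) mm, which is roughly (−10, +76) mm from the tray centre. The depth reading put its cap about 99 mm above the counter.

**Bystanders:** The frame measured within 0.5 mm of where it started, and the bar and short vial within 1 mm. I did not re-measure the heater pin or the lens blank, but the tool never came close to them.

**Checks that failed or disagreed:**
- **Final cap check:** the last top-camera check, after I drew the tool back, returned no points. I think the raised gripper blocked the view. The evidence that the vial stands comes from the pictures taken 0.6 s earlier, and the wrist force stayed near zero in between.
- **Re-measuring script:** it stopped with an error at the long vial's empty pocket. I re-ran only the frame check separately.
- **Touchdown height:** the vial touched the tray about 3 mm lower than I had calculated. I found the contact by force (5.5 N).
- **Joint 3:** it came within 0.3° of its limit while backing off. I moved it away before handing in.

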